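# Stack a slim keyed kitchen keeper upright while packing a kitchen

## Task

Lift the keeper with the notched foot out of the carton, lay it down on the open table and let go of it to take a new hold, then stand it upright on top of the short keeper in the rack, with its notch over the ridge of the short one so that it sits fully home, and let go. Set it on gently, do not tip over the short keeper, and leave the un-notched keeper, the mug, the tape roll and the jar where they are.

Things in the scene. Friction and masses are not known exactly. Their poses are not given: they have to be found in the camera images.
- keeper: The keeper to stack: slim closed box, white plastic, black foot and cap, 30 thick (x) x 62 wide (y) x 112 mm tall (z, without ridge), 0.13 to 0.25 kg. Origin: its middle, 56 mm above its foot's underside; z from foot to cap, -x out of its front face. Starts lying flat, front face (-x) up, any yaw, on the floor of either carton compartment. Its cap has a ridge as the short keeper's (z 56 to 65 mm).
- keeper_notch (a point): Centre of the mouth of the notch in the keeper's foot, on the underside, at x = -3, y = 12, z = -56 mm of the keeper. The notch is open below and on the front face: 26 mm wide (y from -1 to 25 mm), 14 mm high, running 24 mm back from the front face to a white back wall. Axes as the keeper's.
- lower: Short keeper standing upright in the rack, loose: same plastic, 30 (x) x 62 (y) x 60 mm tall without ridge, 0.45 kg. Origin: centre of its underside, z up, -x out of its front face, which looks to the rack's high panel. With the other stacked home, that one's foot is 60 mm and its origin 116 mm up this z axis and all axes agree; turned half round, the notch misses the ridge and it rides 9 mm high.
- lower_ridge (a point): Centre of the top of the ridge on the short keeper's cap, at x = -4, y = 12, z = 69 mm of it. The ridge is 9 mm high, 18 mm in x (from -13 to +5 mm) and 21 mm in y (1.5 to 22.5 mm); its uppermost 3 mm narrow to 14 x 17 mm.
- spare: The un-notched keeper, the same size as the notched one but with a plain foot; its frame, ridge and lie are the same. It lies in the carton's other compartment. Leave it there.
- carton: Open cardboard carton fixed to the table, 160 (x) x 310 (y) x 65 mm high, walls and floor 5 mm; a partition 5 mm thick and as high as the walls splits it at y = 0 into two compartments of about 150 x 147 mm. Its folded-down flaps add 8 mm outside. Origin: centre of its underside, z up.
- rack: Wooden counter rack fixed to the table: a board 180 (x) x 180 (y) x 8 mm on which the short keeper stands, with a panel 8 mm thick along its -x edge (the side towards the robot and the middle of the table) reaching 140 mm above the table, and a lip along its +x edge reaching 18 mm. Origin: centre of the underside of the board, z up.
- mug: Blue ceramic mug, 72 mm across, 85 mm high, handle on its +y side (less than 35 mm beyond the wall). Origin: centre of its underside.
- tape: Roll of brown packing tape lying flat, 84 mm across, 45 mm high. Origin: centre of its underside.
- jar: Glass jar with a steel cap, 56 mm across, 85 mm high. Origin: centre of its underside.
Mind the look-alikes: they are no part of the job. Leave any blue or yellow look-alike of the keeper alone.

How it is judged:
On the way:
1. the notched keeper is put down on the table outside the carton and let go of (height (world z) of keeper below 0.065 m and contact force between keeper and the fingers below 0.1 N and linear speed of keeper below 0.02 m/s and contact force between keeper and lower below 0.05 N and (x of keeper in the frame of carton above 0.09 m or x of keeper in the frame of carton below -0.09 m or y of keeper in the frame of carton above 0.165 m or y of keeper in the frame of carton below -0.165 m)), for 0.2 s.
At the end, for the whole second after the job is handed in: The notched keeper stands upright (0.08 rad) on the short one, origin 116 mm (within 3 mm) above the short one's, ridge in notch, within 7 mm in x, 6 mm in y and 0.15 rad of yaw of it; the short keeper stands upright (0.08 rad) on the rack's board; both are at rest (z of keeper in the frame of lower between 0.113 and 0.119 m and x of keeper in the frame of lower between -0.007 and 0.007 m and y of keeper in the frame of lower between -0.006 and 0.006 m and angle between the x axis of keeper and the x axis of lower, either way round below 0.15 rad and angle between each of keeper, lower's own z axis and vertical below 0.08 rad and linear speed of each of keeper, lower below 0.01 m/s and height (world z) of lower below 0.012 m and x of lower in the frame of rack between -0.085 and 0.085 m and y of lower in the frame of rack between -0.09 and 0.09 m); the robot touches nothing.
It fails at once if the un-notched keeper moved more than 30 mm (distance of spare from where it was at the start of the episode above 0.03 m).
It fails at once if the mug, the tape roll or the jar moved more than 30 mm (distance of any of mug, tape, jar from where it was at the start of the episode above 0.03 m).
It fails at once if the short keeper tipped over (more than 0.5 rad) (angle between lower's own z axis and vertical above 0.5 rad).
It fails at once if the notched keeper is pressed or dropped on the short one with more than 40 N (contact force between keeper and lower above 40 N).
It also fails if it takes over 61 s, if anything falls off the work surface, if the arm or the gripper's body presses on something with over 40 N, if the wrist force passes 120 N, or if a joint passes its speed limit or range.

## Robot

A 6-joint arm with a two-finger parallel gripper is mounted at the origin on the work surface. World frame = base frame: x ahead of the robot, y to its left, z up, the work surface at z = 0. Lengths are in m, angles in rad, forces in N, time in s.
With the tool pointing down it reaches from about 0.25 to 0.775 m from the base axis. Payload 4 kg.
Tool frame: the origin (TCP) lies on the mounting face of the last link; the fingertips stand 173 mm ahead of it and the grasp point (between the pads) lies 155 mm ahead of it; z points along the fingers, y is the direction in which the jaws open and shut (so a half turn about z gives the same grasp; the last joint's range is limited). The gripper opens to 85 mm and grips with 20 to 120 N. Pads are 22 mm wide; open, the fingers measure 114 mm over their backs; the gripper's body (76 mm by 85 mm) begins 54 mm behind the grasp point. The pads swing forward as they close: fully open they stand 13 mm farther back than shut.
Start: joints at [1.178, 0.087, 1.371, -0, 1.684, -0.103], TCP at [0.157, 0.527, 0.405] pointing down, gripper open.
Joint ranges: [-3.1, 3.1], [-0.76, 2.03], [0.27, 2.55], [-1.08, 4.22], [0.17, 2.65], [-2.57, 2.57]. Speed limits (rad/s): [2.79, 2.79, 3.14, 3.14, 3.14, 3.14].

## Interface

Orientations are given as a unit quaternion [x, y, z, w].
In Python, from bench import ctrl, vision, find_in gives the robot as it stands.
- The arm moves only by the tool send_rows, never from a script. Its argument "series" is a list of rows, each a list of 7 numbers: the finger opening in mm, from 0 to 85.4, then the shift along the tool's x, y, z in mm, then the turn, a rotation vector about the tool's x, y, z in degrees. A call has 1 to 12 rows; each row shifts and turns the commanded pose from where the row before left it, along the tool's axes as they then stand; what a row does not reach is not made up. A row lasts 1/12 s, in which the tool goes at most 41.7 mm and 7.16 degrees, less where a joint would pass 70% of its speed; a pose out of reach is approached as far as the arm can. A call is refused whole if a number of a shift passes 41.7 or a number of a turn 7.16, either way. A call with a gripper value outside its range is refused whole. The fingers move at their own pace and stop on an object; "newtons" is the grip in N (left out, the last holds). Time passes only in rows, so rows that do not move let the fingers close. It gives the time, the measured TCP pose, the force and the opening at its end, in the units of the state.
- ctrl.state(): the state, without advancing time (a new reading comes with each control period).
- vision.read_camera(name): name is "side" or "top" or "wrist"; returns a dict with "pixels" (480x640x3 uint8, red, green, blue), "fx", "fy", "cx", "cy" (pixels), "view" (4x4, takes a point from world to camera coordinates). Camera axes: x right, y down, z forward; pixel columns grow to the right and rows downward; lengths in m; the calibration is good to about 2 mm. A picture is of the moment at which its call begins. There is no depth.
- ctrl.job_done(): hands the job in, once; it reports no verdict.
Trained networks look in the newest picture that a camera, given by its name, has taken for a name from the list of things; names that differ only in an ending like _2 or _b are one class to them, and where a whole thing is asked for, a point or a joint stands for the part that bears it (a point fixed in the world has none). Each returns a list of dicts, best first, with "confidence" (0 to 1); they miss things now and then, are a little off and sometimes report something else, mostly with a low value. They report only what shows in the picture. A call takes as long as a camera call. They do not tell look-alikes from the thing itself.
- find_in(camera, label): "at" ([x, y, z] in m, in the coordinates of the camera as it stood for that picture, good to about 4 mm: the middle of the surface that is visible of it).
The state is a dict: "time_s": time; "joint_pos": joint angles; "joint_velocities": joint speeds; "joint_efforts": joint torques, N m; "tcp_pos": TCP position; "tool_rot": TCP orientation; "wrist_force": force on the tool from outside, world axes, zero at the start; "wrist_torque": the same for the moment, N m; "opening": opening from 0.0 (shut) to 1.0 (fully open).
Only numpy, scipy, OpenCV 4.12 (cv2) and the standard library are available. Lean on these libraries where they do the work, as an engineer would, in place of code of your own. Each camera call takes 0.05 s, during which the arm holds its last target. There are 200 camera calls.

## Working session

There is one attempt and no reset: what is moved stays moved. The work goes in short steps, Python scripts to look and compute and a tool call to move; the robot and the scene stay as the last step left them, time stands still between calls to the robot, and variables do not carry over. Pictures are saved under pics/ and viewed, about 8 in all and at most 12, crops included, and the job is handed in when it is done.

Besides the shell and the picture viewer there is one more tool, called after "Call:" as name(argument=value, ...) on one line, values as JSON. send_rows: Moves the arm, as the interface text tells. Its arguments: {"type":"object","properties":{"series":{"type":"array","items":{"type":"array","items":{"type":"number"}}},"newtons":{"type":"number"}},"required":["series"]}

```bash
ls; mkdir -p pics; cat > h.py <<'E'
import numpy as np, cv2
from scipy.spatial.transform import Rotation as R
from bench import ctrl, vision, find_in
def snap(n,f=None):
    c=vision.read_camera(n)
    if f: cv2.imwrite('pics/'+f,c['pixels'][:,:,::-1])
    return c
def w(c,p): # cam->world
    V=np.array(c['view']); return V[:3,:3].T@(np.array(p)-V[:3,3])
def proj(c,P):
    V=np.array(c['view']); q=V[:3,:3]@np.array(P)+V[:3,3]; return np.array([c['fx']*q[0]/q[2]+c['cx'],c['fy']*q[1]/q[2]+c['cy']])
def ray(c,u,v,z): # pixel -> world at height z
    V=np.array(c['view']); d=V[:3,:3].T@np.array([(u-c['cx'])/c['fx'],(v-c['cy'])/c['fy'],1]); o=-V[:3,:3].T@V[:3,3]
    return o+d*(z-o[2])/d[2]
E
python3 - <<'E'
from h import *
np.set_printoptions(precision=4,suppress=True)
s=ctrl.state(); print(s['tcp_pos'],s['tool_rot'],s['time_s'])
for n in ['top','side']:
    c=snap(n,n+'0.png'); print(n,'cam at',w(c,[0,0,0]))
    for l in ['keeper','keeper_notch','lower','lower_ridge','spare','carton','rack','mug','tape','jar']:
        for d in find_in(n,l)[:3]: 
            P=w(c,d['at']); print(l,round(d['confidence'],2),P,proj(c,P).round())
E
```

```text
pics
[0.1571 0.527  0.4035] [ 0.1444  0.9895 -0.0011 -0.0003] 0.0
top cam at [0.4083 0.06   1.3101]
keeper 0.97 [0.3373 0.235  0.0318] [234. 352.]
keeper 0.92 [0.7921 0.2786 0.0251] [222. 140.]
keeper 0.85 [0.574  0.2091 0.0371] [250. 239.]
keeper_notch 0.84 [0.7942 0.2796 0.0291] [221. 139.]
keeper_notch 0.84 [0.3484 0.2319 0.0252] [236. 347.]
keeper_notch 0.7 [0.5756 0.2125 0.0328] [249. 239.]
lower 0.98 [ 0.5905 -0.2738  0.0681] [481. 233.]
lower_ridge 0.64 [ 0.5904 -0.2759  0.067 ] [482. 233.]
spare 0.92 [0.5404 0.3616 0.0347] [177. 254.]
spare 0.5 [ 0.5553 -0.2715  0.0048] [473. 253.]
carton 0.58 [0.5543 0.2939 0.0047] [212. 249.]
rack 0.7 [ 0.5511 -0.2714  0.0034] [473. 255.]
mug 0.65 [ 0.6571 -0.0485  0.0302] [371. 203.]
tape 0.78 [ 0.4123 -0.1641  0.0423] [427. 319.]
tape 0.32 [ 0.5522 -0.2698  0.0081] [472. 254.]
jar 0.8 [0.6615 0.0548 0.0872] [323. 195.]
side cam at [ 0.2379 -0.5619  0.907 ]
keeper 0.79 [0.3384 0.2186 0.0318] [194. 235.]
keeper 0.71 [0.7968 0.2643 0.0317] [352. 153.]
keeper 0.6 [0.5723 0.2116 0.0358] [285. 197.]
keeper_notch 0.95 [0.5699 0.2129 0.035 ] [284. 197.]
keeper_notch 0.73 [0.7928 0.267  0.0287] [350. 154.]
keeper_notch 0.72 [0.341  0.2203 0.036 ] [194. 232.]
lower 0.96 [ 0.5871 -0.2862  0.066 ] [418. 351.]
lower_ridge 0.92 [ 0.5871 -0.2968  0.0628] [421. 356.]
spare 0.58 [0.5443 0.3569 0.0387] [249. 165.]
carton 0.87 [0.5543 0.2824 0.0376] [266. 181.]
rack 0.62 [ 0.5498 -0.2906  0.0098] [399. 375.]
mug 0.77 [ 0.657  -0.0494  0.0569] [376. 250.]
mug 0.4 [ 0.5888 -0.2889  0.0664] [419. 351.]
tape 0.86 [ 0.4116 -0.1724  0.0455] [304. 352.]
jar 0.85 [0.6606 0.0405 0.0613] [355. 221.]
```

```bash
python3 - <<'E'
import cv2
a=cv2.imread('pics/top0.png'); 
x=cv2.resize(a[190:310,145:305],None,fx=5,fy=5,interpolation=cv2.INTER_CUBIC); cv2.imwrite('pics/c0.png',x)
E
```

```text
(no output)
```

View pics/top0.png

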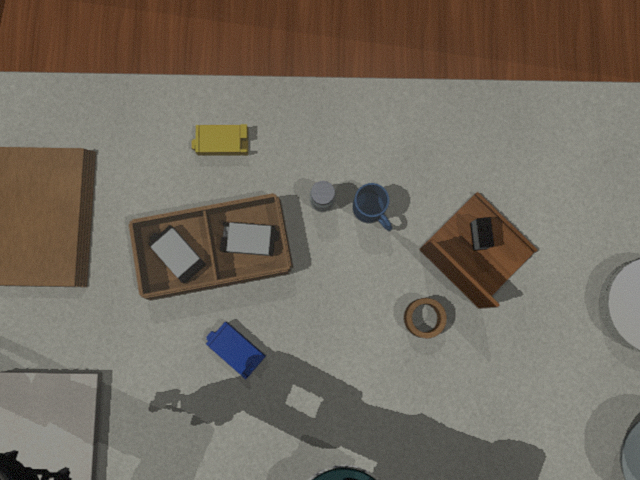

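View pics/c0.png

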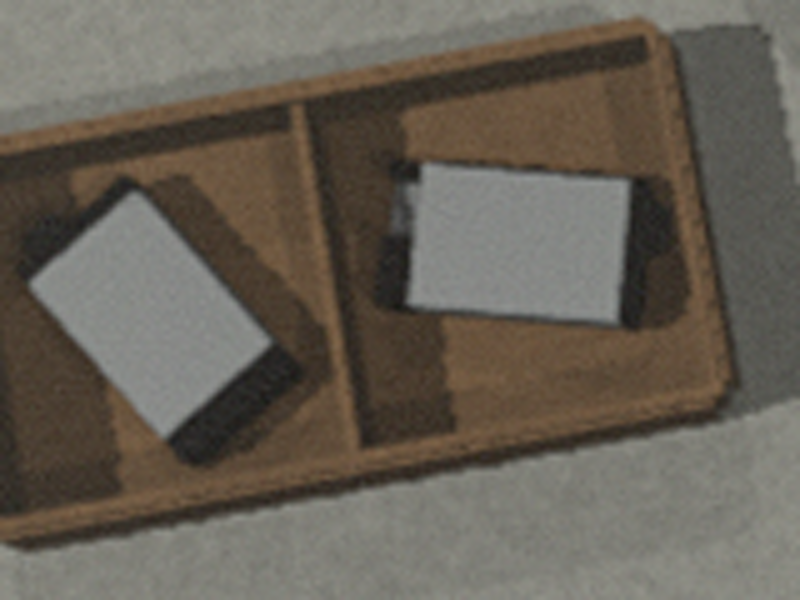

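Top view: the carton's right compartment at (250,239) holds the notched keeper. Its foot points left and the white notch back wall is at about (226,230). The rack is turned about 45°, with the short keeper at (481,233). Next I'm moving above the keeper.

Call:
send_rows(series=[[80,-37.7,-14.3,0,0,0,0],[80,-37.7,-14.3,0,0,0,0],[80,-37.7,-14.3,0,0,0,0],[80,-37.7,-14.3,0,0,0,0],[80,-37.7,-14.3,0,0,0,0],[80,-37.7,-14.3,0,0,0,0],[80,-37.7,-14.3,0,0,0,0],[80,-37.7,-14.3,0,0,0,0],[80,-37.7,-14.3,0,0,0,0],[80,-37.7,-14.3,0,0,0,0],[80,-37.7,-14.3,0,0,0,0],[80,-37.7,-14.3,0,0,0,0]])

```text
time_s: 2.1
tcp_pos: [0.543, 0.2318, 0.4049]
tool_rot: [0.145, 0.99, 0.0, 0.0]
wrist_force: [0.7, 1.4, 0.3]
opening: 0.937
```

Call:
send_rows(series=[[80,0,0,0,0,0,7.1],[80,0,0,0,0,0,7.1],[80,0,0,0,0,0,7.1],[80,0,0,0,0,0,7.1],[80,0,0,0,0,0,7.1],[80,0,0,0,0,0,7.1],[80,0,0,0,0,0,7.1],[80,0,0,0,0,0,7.1],[80,0,0,0,0,0,7.1],[80,0,0,0,0,0,7.1],[80,0,0,0,0,0,7.1],[80,0,0,0,0,0,0]])

```text
time_s: 3.1
tcp_pos: [0.5417, 0.2333, 0.4047]
tool_rot: [0.736, 0.677, 0.0, -0.0]
wrist_force: [0.7, 0.2, 0.2]
opening: 0.933
```

```bash
cat >> h.py <<'E'
np.set_printoptions(precision=4,suppress=True)
L=0.155
def show():
    s=ctrl.state(); r=R.from_quat(s['tool_rot']); M=r.as_matrix(); p=np.array(s['tcp_pos'])
    print('t',s['time_s'],'tcp',p,'gp',p+L*M[:,2],'open',s['opening'],'F',np.round(s['wrist_force'],1)); print('q',np.round(s['joint_pos'],2)); print('x',M[:,0],'y',M[:,1],'z',M[:,2]); return p,M
def go(g,T=None,n=None):
    """grasp point to g (world m) & orientation T: print rows (screw, gp straight)"""
    p,M=show(); g0=p+L*M[:,2]; T=M if T is None else T
    rv=R.from_matrix(M.T@T).as_rotvec(); a=np.degrees(np.linalg.norm(rv)); d=np.linalg.norm(g-g0)
    n=n or max(1,int(np.ceil(max(a/7.1,d/.030))));print('n',n,'ang',a,'d',d, 'tool-frame shift mm',M.T@(g-g0)*1e3,'rotvec deg',np.degrees(rv))
    P=p;C=M;rows=[]
    for i in range(1,n+1):
        C2=M@R.from_rotvec(rv*i/n).as_matrix(); P2=g0+(g-g0)*i/n-L*C2[:,2]
        rows.append([*np.round(C.T@(P2-P)*1e3,1),*np.round(np.degrees(rv/n),2)]);P,C=P2,C2
    print('\n'.join(str([float(v) for v in r]) for r in rows)); print('TCP end',P)
E
python3 - <<'E'
from h import *
p,M=show()
c=snap('wrist','w1.png'); print(w(c,[0,0,0]), np.array(c['view']))
for l in ['keeper','keeper_notch']:
    for d in find_in('wrist',l)[:3]:
        P=w(c,d['at']); print(l,round(d['confidence'],2),P,proj(c,P).round())
E
```

```text
t 3.1 tcp [0.5417 0.2333 0.4047] gp [0.5417 0.2334 0.2497] open 0.9334941598949521 F [0.7 0.2 0.2]
q [0.31 0.18 1.27 0.   1.69 0.39]
x [0.084  0.9965 0.0001] y [ 0.9965 -0.084  -0.    ] z [-0.      0.0001 -1.    ]
[0.548  0.3108 0.3739] [[ 0.9965 -0.0831 -0.0011 -0.5199]
 [-0.0788 -0.9492  0.3046  0.2243]
 [-0.0263 -0.3035 -0.9525  0.4649]
 [ 0.      0.      0.      1.    ]]
keeper 0.77 [0.5806 0.2204 0.0306] [359. 219.]
keeper 0.75 [ 0.6334 -0.0192  0.0212] [408. 394.]
keeper 0.68 [0.3521 0.239  0.0293] [141. 219.]
keeper_notch 0.91 [0.3493 0.2409 0.0303] [137. 218.]
keeper_notch 0.66 [0.79   0.2816 0.0313] [570. 141.]
keeper_notch 0.58 [0.5797 0.2178 0.0348] [358. 223.]
```

View pics/w1.png

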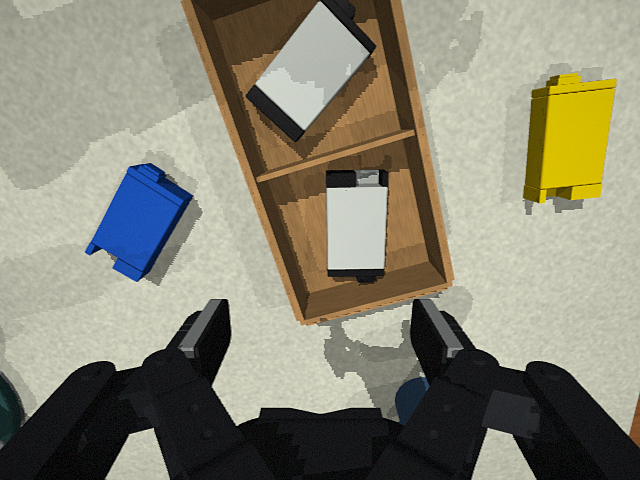

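The wrist view shows the keeper upright in the picture. Its foot edge is at (327..387,171) with the notch at (369,178), and its cap edge is at row 278 with the ridge at (369,279). I'll compute the corners at z=0.035.

```bash
cat >> h.py <<'E'
def blob(c,box,thr=110,sat=50):
    im=c['pixels'].astype(int); x0,y0,x1,y1=box
    s=im[y0:y1,x0:x1]; m=((s.min(2)>thr)&(s.max(2)-s.min(2)<sat)).astype('uint8')
    m=cv2.morphologyEx(m,cv2.MORPH_OPEN,np.ones((5,5)))
    k=max(cv2.findContours(m,cv2.RETR_EXTERNAL,cv2.CHAIN_APPROX_NONE)[0],key=cv2.contourArea)
    r=cv2.minAreaRect(k); return cv2.boxPoints(r)+[x0,y0]
E
python3 - <<'E'
from h import *
c=snap('wrist')
b=blob(c,(310,160,405,290)); print(b)
P=np.array([ray(c,*q,.035) for q in b]);print(P, P.mean(0)); 
K=np.array([ray(c,*q,.035) for q in [(327,171),(387,171),(386,277),(327,277)]]);print(K,K.mean(0),[np.linalg.norm(K[i]-K[(i+1)%4]) for i in range(4)])
E
```

```text
[[327. 185.]
 [387. 185.]
 [387. 269.]
 [327. 269.]]
[[0.5501 0.2595 0.035 ]
 [0.6101 0.2548 0.035 ]
 [0.6085 0.1636 0.035 ]
 [0.5436 0.1687 0.035 ]] [0.5781 0.2116 0.035 ]
[[0.5511 0.2733 0.035 ]
 [0.6104 0.2686 0.035 ]
 [0.6072 0.1543 0.035 ]
 [0.5429 0.1593 0.035 ]] [0.5779 0.2138 0.035 ] [np.float64(0.05940904915007285), np.float64(0.11440503017197148), np.float64(0.06450432749791117), np.float64(0.11428381282725977)]
```

Call:
send_rows(series=[[76,-8.7,18.7,20,0,0,0],[76,-8.6,18.7,30,0,0,0],[76,0,0,35,0,0,0],[76,0,0,35,0,0,0],[76,0,0,30,0,0,0],[76,0,0,25,0,0,0],[76,0,0,16,0,0,0],[76,0,0,16,0,0,0],[76,0,0,15.7,0,0,0],[76,0,0,0,0,0,0],[76,0,0,0,0,0,0]])

```text
time_s: 4.22
tcp_pos: [0.5772, 0.2129, 0.181]
tool_rot: [0.735, 0.678, -0.001, -0.001]
wrist_force: [-0.9, 1.1, 0.2]
opening: 0.89
```

Call:
send_rows(series=[[50,0,0,0,0,0,0],[50,0,0,0,0,0,0],[50,0,0,0,0,0,0],[50,0,0,0,0,0,0],[50,0,0,0,0,0,0],[50,0,0,0,0,0,0],[50,0,0,0,0,0,0],[50,0,0,0,0,0,0]], newtons=40)

```text
time_s: 4.88
tcp_pos: [0.5782, 0.2132, 0.1837]
tool_rot: [0.735, 0.678, 0.001, 0.001]
wrist_force: [0.5, -0.4, 5.4]
opening: 0.716
```

Call:
send_rows(series=[[50,0,0,-10,0,0,0],[50,0,0,-20,0,0,0],[50,0,0,-30,0,0,0],[50,0,0,-30,0,0,0],[50,0,0,-30,0,0,0],[50,0,0,-20,0,0,0],[50,0,0,0,0,0,0]])

```text
time_s: 5.47
tcp_pos: [0.5783, 0.2133, 0.3282]
tool_rot: [0.736, 0.677, 0.004, 0.002]
wrist_force: [0.6, 0.2, -0.5]
opening: 0.716
```

```bash
python3 - <<'E'
from h import *
p,M=show()
c=snap('wrist'); t=snap('side','s1.png')
# laying pose: gp (0.45,0.03,0.030)
go(np.array([.43,.03,.167]))
E
```

```text
t 5.4667 tcp [0.5783 0.2133 0.3282] gp [0.5798 0.2137 0.1732] open 0.7158629970290281 F [ 0.6  0.2 -0.5]
q [0.26 0.26 1.33 0.   1.55 0.34]
x [0.082  0.9966 0.0034] y [ 0.9966 -0.082   0.0095] z [ 0.0097  0.0027 -0.9999]
t 5.5667 tcp [0.5773 0.213  0.3218] gp [0.5773 0.213  0.1668] open 0.715794631825048 F [-0.9  0.5 -2.5]
q [0.26 0.26 1.34 0.   1.55 0.34]
x [0.082  0.9966 0.0001] y [ 0.9966 -0.082   0.    ] z [ 0.      0.0001 -1.    ]
n 8 ang 0.0 d 0.2349344426645025 tool-frame shift mm [-194.4701 -131.8163   -0.183 ] rotvec deg [0. 0. 0.]
[-24.3, -16.5, -0.0, 0.0, 0.0, 0.0]
[-24.3, -16.5, -0.0, 0.0, 0.0, 0.0]
[-24.3, -16.5, -0.0, 0.0, 0.0, 0.0]
[-24.3, -16.5, -0.0, 0.0, 0.0, 0.0]
[-24.3, -16.5, -0.0, 0.0, 0.0, 0.0]
[-24.3, -16.5, -0.0, 0.0, 0.0, 0.0]
[-24.3, -16.5, -0.0, 0.0, 0.0, 0.0]
[-24.3, -16.5, -0.0, 0.0, 0.0, 0.0]
TCP end [0.43  0.03  0.322]
```

Call:
send_rows(series=[[50,-24.3,-16.5,0,0,0,0],[50,-24.3,-16.5,0,0,0,0],[50,-24.3,-16.5,0,0,0,0],[50,-24.3,-16.5,0,0,0,0],[50,-24.3,-16.5,0,0,0,0],[50,-24.3,-16.5,0,0,0,0],[50,-24.3,-16.5,0,0,0,0],[50,-24.3,-16.5,0,0,0,0],[50,0,0,25,0,0,0],[50,0,0,30,0,0,0],[50,0,0,30,0,0,0]])

```text
time_s: 6.48
tcp_pos: [0.4286, 0.0296, 0.234]
tool_rot: [0.736, 0.677, -0.001, -0.001]
wrist_force: [-0.2, -0.4, -2.6]
opening: 0.721
```

Call:
send_rows(series=[[50,0,0,25,0,0,0],[50,0,0,18,0,0,0],[50,0,0,9,0,0,0],[50,0,0,6,0,0,0],[50,0,0,0,0,0,0],[50,0,0,0,0,0,0]])

```text
time_s: 6.98
tcp_pos: [0.4294, 0.0302, 0.1785]
tool_rot: [0.735, 0.678, -0.001, -0.001]
wrist_force: [-1.4, -0.1, -0.6]
opening: 0.712
```

```bash
python3 - <<'E'
from h import *
p,M=show()
E
```

```text
t 6.9833 tcp [0.4294 0.0302 0.1785] gp [0.4291 0.0303 0.0235] open 0.7119868781605817 F [-1.4 -0.1 -0.6]
q [-0.06 -0.01  1.94  0.    1.21  0.02]
x [0.0819 0.9966 0.0001] y [ 0.9966 -0.0819 -0.0024] z [-0.0024  0.0003 -1.    ]
```

Call:
send_rows(series=[[76,0,0,0,0,0,0],[76,0,0,0,0,0,0],[76,0,0,0,0,0,0],[76,0,0,0,0,0,0],[76,0,0,0,0,0,0],[76,0,0,0,0,0,0],[76,0,0,-15,0,0,0],[76,0,0,-25,0,0,0],[76,0,0,-35,0,0,0],[76,0,0,-35,0,0,0],[76,0,0,-35,0,0,0],[76,0,0,0,0,0,0]])

```text
time_s: 7.98
tcp_pos: [0.4319, 0.03, 0.3323]
tool_rot: [0.735, 0.677, 0.005, 0.006]
wrist_force: [1.2, -0.4, -0.0]
opening: 0.893
```

```bash
python3 - <<'E'
from h import *
p,M=show()
c=snap('wrist','w2.png'); t=snap('top','t2.png')
for l in ['keeper','keeper_notch']:
    for d in find_in('wrist',l)[:2]:
        P=w(c,d['at']); print(l,round(d['confidence'],2),P,proj(c,P).round())
a=cv2.imread('pics/w2.png'); b=cv2.imread('pics/t2.png')[185:315,415:545]
cv2.imwrite('pics/c2.png',np.hstack([cv2.resize(a,(400,300)),cv2.resize(b,(300,300),interpolation=cv2.INTER_CUBIC)]))
E
```

```text
t 7.9833 tcp [0.4319 0.03   0.3323] gp [0.4343 0.0299 0.1774] open 0.8928394980173185 F [ 1.2 -0.4 -0. ]
q [-0.06 -0.16  1.75  0.    1.53  0.02]
x [0.0819 0.9966 0.0004] y [ 0.9965 -0.0819  0.0157] z [ 0.0156 -0.0009 -0.9999]
keeper 0.9 [0.433  0.0385 0.0295] [315. 219.]
keeper 0.78 [0.3382 0.1904 0.0284] [162.  20.]
keeper_notch 0.96 [0.4313 0.0371 0.0317] [313. 222.]
keeper_notch 0.81 [0.3327 0.1923 0.031 ] [152.  16.]
```

View pics/c2.png

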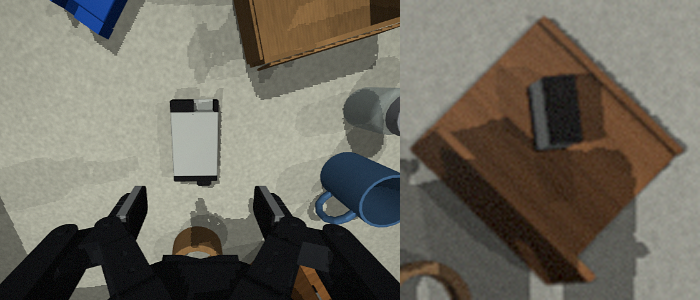

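The left half shows the keeper lying flat on the open table at (195,140), with the notch still front/right of the foot. The right half shows the short keeper nearly aligned with the image axes. Next is a close look at the short keeper while the gripper is empty.

Call:
send_rows(series=[[76,0,0,-30,0,0,0],[76,-29.6,18.3,0,0,0,0],[76,-29.6,18.3,0,0,0,0],[76,-29.6,18.3,0,0,0,0],[76,-29.6,18.3,0,0,0,0],[76,-29.6,18.3,0,0,0,0],[76,-29.6,18.3,0,0,0,0],[76,-29.6,18.3,0,0,0,0],[76,-29.6,18.3,0,0,0,0],[76,-29.6,18.3,0,0,0,0],[76,-29.6,18.3,0,0,0,0],[76,0,0,0,0,0,0]])

```text
time_s: 9.18
tcp_pos: [0.5892, -0.2852, 0.3483]
tool_rot: [0.737, 0.676, -0.002, -0.002]
wrist_force: [-1.1, -0.3, -0.8]
opening: 0.888
```

Call:
send_rows(series=[[76,0,0,0,0,0,0],[76,0,0,0,0,0,0],[76,0,0,0,0,0,0]])

```text
time_s: 9.43
tcp_pos: [0.5878, -0.2788, 0.353]
tool_rot: [0.735, 0.678, -0.0, -0.001]
wrist_force: [-0.2, -0.4, -0.4]
opening: 0.889
```

```bash
python3 - <<'E'
from h import *
p,M=show()
c=snap('wrist','w3.png'); 
import json; json.dump({k:np.array(v).tolist() for k,v in c.items() if k!='pixels'},open('w3.json','w'))
P=None
for l in ['lower','lower_ridge']:
    for d in find_in('wrist',l)[:2]:
        P=w(c,d['at']); print(l,round(d['confidence'],2),P,proj(c,P).round())
u,v=proj(c,[.59,-.276,.069]).astype(int); print(u,v)
a=cv2.imread('pics/w3.png'); x0,y0=max(0,u-80),max(0,v-60); print(x0,y0)
k=a[y0:y0+120,x0:x0+160]; cv2.imwrite('pics/c3.png',cv2.convertScaleAbs(cv2.resize(k,None,fx=5,fy=5,interpolation=cv2.INTER_CUBIC),alpha=1.8,beta=20))
E
```

```text
t 9.4333 tcp [ 0.5878 -0.2788  0.353 ] gp [ 0.5876 -0.2786  0.1981] open 0.8889984146972174 F [-0.2 -0.4 -0.4]
q [-0.53  0.33  1.19  0.    1.63 -0.45]
x [0.081  0.9967 0.0013] y [ 0.9967 -0.081  -0.0018] z [-0.0017  0.0015 -1.    ]
lower 0.66 [ 0.5948 -0.2801  0.0685] [330. 237.]
lower 0.23 [ 0.5459 -0.2533  0.0093] [274. 195.]
lower_ridge 0.95 [ 0.5958 -0.2792  0.0668] [331. 235.]
lower_ridge 0.39 [ 0.5476 -0.2554  0.0112] [276. 197.]
323 232
243 172
```

View pics/c3.png

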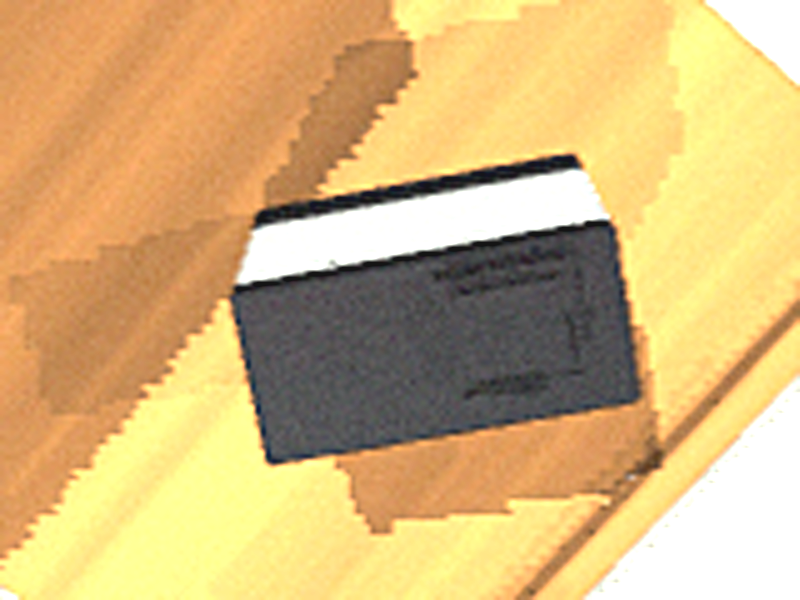

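The crop shows the short keeper's cap with corners (235,290), (612,222), (640,400) and (270,463). The ridge outline is around (520,325), on the world +x half, as its frame says. Computing the pose.

```bash
python3 - <<'E'
from h import *
import json
c=json.load(open('w3.json'))
K=np.array([ray(c,243+u/5-.4,172+v/5-.4,.068) for u,v in [(235,290),(612,222),(640,400),(270,463)]])
print(K,'ctr',K.mean(0),[np.linalg.norm(K[i]-K[(i+1)%4]) for i in range(4)])
y=(K[1]-K[0]+K[2]-K[3]); x=(K[3]-K[0]+K[2]-K[1]); print('y az',np.degrees(np.arctan2(y[1],y[0])),'x az',np.degrees(np.arctan2(x[1],x[0])))
r=ray(c,243+520/5,172+325/5,.077); yy=y/np.linalg.norm(y); print('ridge',r, (r-K.mean(0))@yy)
c=snap('wrist');p,M=show();C=K.mean(0)
# reverify with a fresh view
print([proj(c,k) for k in K])
# table grasp
E
python3 - <<'E'
from h import *
# keeper on table from w2-ish: corners via saved picture impossible w/o view; plan 45deg grasp
az=np.radians(-4.7); Y=np.array([np.cos(az),np.sin(az),0]) # keeper y / jaw
zf=np.array([-np.sin(az),np.cos(az),0])  # toward foot (az 85)
th=np.radians(45); Z=np.cos(th)*np.array([0,0,-1])+np.sin(th)*zf; X=np.cross(Y,Z); T=np.c_[X,Y,Z]
g=np.array([.431,.030,.026])-zf*.030; print('grasp g',g)
go(g+np.array([0,0,.12])-zf*.0,T)
E
```

```text
[[ 0.5634 -0.272   0.068 ]
 [ 0.6228 -0.2657  0.068 ]
 [ 0.6261 -0.2953  0.068 ]
 [ 0.566  -0.3014  0.068 ]] ctr [ 0.5946 -0.2836  0.068 ] [np.float64(0.059671182420466234), np.float64(0.029775706374476275), np.float64(0.060426235046923696), np.float64(0.029547974329638987)]
y az 5.902334740939925 x az -84.3756624638823
ridge [ 0.6075 -0.2788  0.077 ] 0.01331683474411659
t 9.6333 tcp [ 0.5879 -0.2788  0.3546] gp [ 0.5881 -0.2788  0.1996] open 0.8898546623294042 F [ 0.3 -0.5 -0.5]
q [-0.53  0.33  1.19  0.    1.63 -0.45]
x [ 0.0808  0.9967 -0.0002] y [ 0.9967 -0.0808  0.0008] z [ 0.0007 -0.0003 -1.    ]
[array([288.8721, 228.8381]), array([363.8784, 215.2885]), array([369.462 , 250.7076]), array([295.8526, 263.2796])]
grasp g [0.4285 0.0001 0.026 ]
t 9.6333 tcp [ 0.5879 -0.2788  0.3546] gp [ 0.5881 -0.2788  0.1996] open 0.8898546623294042 F [ 0.3 -0.5 -0.5]
q [-0.53  0.33  1.19  0.    1.63 -0.45]
x [ 0.0808  0.9967 -0.0002] y [ 0.9967 -0.0808  0.0008] z [ 0.0007 -0.0003 -1.    ]
n 11 ang 45.01217945576204 d 0.3257585036860493 tool-frame shift mm [ 265.1364 -181.562    53.4465] rotvec deg [ 0.0148 45.0121  0.0808]
[13.0, -16.5, 5.3, 0.0, 4.09, 0.01]
[12.6, -16.5, 7.0, 0.0, 4.09, 0.01]
[12.1, -16.5, 8.6, 0.0, 4.09, 0.01]
[11.5, -16.5, 10.3, 0.0, 4.09, 0.01]
[10.7, -16.5, 11.8, 0.0, 4.09, 0.01]
[9.8, -16.5, 13.4, 0.0, 4.09, 0.01]
[8.8, -16.5, 14.8, 0.0, 4.09, 0.01]
[7.7, -16.5, 16.2, 0.0, 4.09, 0.01]
[6.6, -16.5, 17.5, 0.0, 4.09, 0.01]
[5.3, -16.5, 18.7, 0.0, 4.09, 0.01]
[3.9, -16.5, 19.9, 0.0, 4.09, 0.01]
TCP end [ 0.4196 -0.1091  0.2556]
```

Call:
send_rows(series=[[76,0,0,-40,0,0,0],[76,13,-16.5,5.3,0,4.09,0],[76,12.6,-16.5,7,0,4.09,0],[76,12.1,-16.5,8.6,0,4.09,0],[76,11.5,-16.5,10.3,0,4.09,0],[76,10.7,-16.5,11.8,0,4.09,0],[76,9.8,-16.5,13.4,0,4.09,0],[76,8.8,-16.5,14.8,0,4.09,0],[76,7.7,-16.5,16.2,0,4.09,0],[76,6.6,-16.5,17.5,0,4.09,0],[76,5.3,-16.5,18.7,0,4.09,0],[76,3.9,-16.5,19.9,0,4.09,0]])

```text
time_s: 10.63
tcp_pos: [0.419, -0.1091, 0.2953]
tool_rot: [0.679, 0.626, 0.283, -0.259]
wrist_force: [0.4, 0.5, 0.2]
opening: 0.892
```

Call:
send_rows(series=[[76,0,0,0,0,0,0],[76,0,0,0,0,0,0]])

```text
time_s: 10.8
tcp_pos: [0.4189, -0.1092, 0.2943]
tool_rot: [0.68, 0.626, 0.281, -0.26]
wrist_force: [-0.5, -0.7, -0.3]
opening: 0.887
```

```bash
python3 - <<'E'
from h import *
c=snap('wrist','w4.png'); t=snap('top','t4.png')
az=np.radians(-4.7); Y=np.array([np.cos(az),np.sin(az),0]); zf=np.array([-np.sin(az),np.cos(az),0])
b=blob(t,[int(v) for v in np.r_[proj(t,[.43,.03,.03])-40,proj(t,[.43,.03,.03])+40]],thr=150,sat=20); P=np.array([ray(t,*q,.03) for q in b]); print(b,P,P.mean(0))
th=np.radians(45); Z=np.cos(th)*np.array([0,0,-1])+np.sin(th)*zf; X=np.cross(Y,Z); T=np.c_[X,Y,Z]
g=np.array([.431,.030,.026])-zf*.030
go(g,T)
for d in find_in('top','keeper')[:4]: print(w(t,d['at']),d['confidence'])
E
```

```text
[[328. 298.]
 [354. 298.]
 [354. 323.]
 [328. 323.]] [[ 0.4525  0.0416  0.03  ]
 [ 0.4533 -0.0131  0.03  ]
 [ 0.4011 -0.0136  0.03  ]
 [ 0.4003  0.0409  0.03  ]] [0.4268 0.014  0.03  ]
t 10.9 tcp [ 0.4205 -0.1104  0.2962] gp [ 0.4297 -0.0015  0.1863] open 0.8885675428410225 F [ 1.2 -0.1  0.5]
q [-0.61 -0.02  1.79  0.67  1.78 -0.52]
x [0.0561 0.7065 0.7054] y [ 0.9966 -0.082   0.0028] z [ 0.0598  0.7029 -0.7088]
n 6 ang 0.208930902193665 d 0.16035046444963735 tool-frame shift mm [-112.0489   -1.7793  114.6915] rotvec deg [0.115  0.1345 0.1111]
[-18.7, -0.2, 19.1, 0.02, 0.02, 0.02]
[-18.7, -0.2, 19.1, 0.02, 0.02, 0.02]
[-18.8, -0.2, 19.1, 0.02, 0.02, 0.02]
[-18.8, -0.2, 19.1, 0.02, 0.02, 0.02]
[-18.8, -0.2, 19.1, 0.02, 0.02, 0.02]
[-18.8, -0.2, 19.1, 0.02, 0.02, 0.02]
TCP end [ 0.4196 -0.1091  0.1356]
[0.4284 0.0285 0.0322] 0.95
[0.3364 0.2354 0.027 ] 0.73
[0.794  0.2804 0.0276] 0.62
```

View pics/w4.png

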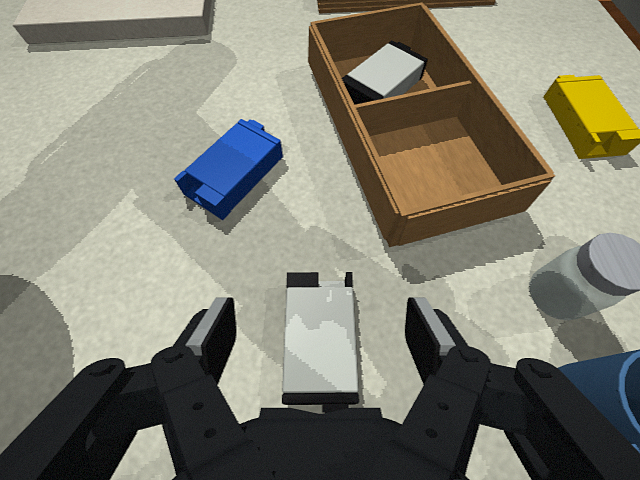

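The view shows the keeper centred between the open jaws at (320,330), with its foot and notch pointing away. The tilted hold is reachable, so I'm descending.

Call:
send_rows(series=[[76,-18.7,-0.2,19.1,0,0,0],[76,-18.7,-0.2,19.1,0,0,0],[76,-18.7,-0.2,19.1,0,0,0],[76,-18.7,-0.2,19.1,0,0,0],[76,-14,-0.2,14,0,0,0],[76,-12,-0.2,12,0,0,0],[76,-8,-0.2,8,0,0,0],[76,-4,0,4.3,0,0,0],[76,0,0,0,0,0,0],[76,0,0,0,0,0,0]])

```text
time_s: 11.78
tcp_pos: [0.4194, -0.1093, 0.1349]
tool_rot: [0.679, 0.626, 0.282, -0.259]
wrist_force: [-0.7, -0.1, 0.6]
opening: 0.89
```

```bash
python3 - <<'E'
from h import *
show()
E
```

```text
t 11.7833 tcp [ 0.4194 -0.1093  0.1349] gp [ 0.4286 -0.0001  0.0252] open 0.8901300155149114 F [-0.7 -0.1  0.6]
q [-0.61  0.2   1.93  0.66  1.49 -0.74]
x [0.057  0.7052 0.7067] y [ 0.9966 -0.082   0.0015] z [ 0.059   0.7042 -0.7075]
```

Call:
send_rows(series=[[50,0,0,0,0,0,0],[50,0,0,0,0,0,0],[50,0,0,0,0,0,0],[50,0,0,0,0,0,0],[50,0,0,0,0,0,0],[50,0,0,0,0,0,0],[50,0,0,0,0,0,0],[50,5,0,-5,0,0,0],[50,15,0,-15,0,0,0],[50,25,0,-25,0,0,0],[50,28,0,-28,0,0,0],[50,28,0,-28,0,0,0]], newtons=60)

```text
time_s: 12.78
tcp_pos: [0.4179, -0.1083, 0.2777]
tool_rot: [0.68, 0.625, 0.281, -0.26]
wrist_force: [1.4, 0.1, -2.3]
opening: 0.71
```

Call:
send_rows(series=[[50,28,0,-28,0,0,0],[50,28,0,-28,0,0,0],[50,10,0,-10,0,0,0],[50,0,0,0,0,0,0],[50,0,0,0,0,0,0]])

```text
time_s: 13.2
tcp_pos: [0.4184, -0.1087, 0.3695]
tool_rot: [0.68, 0.626, 0.281, -0.259]
wrist_force: [-0.5, 0.4, -3.0]
opening: 0.716
```

```bash
python3 - <<'E'
from h import *
p,M=show()
az=np.radians(5.8); Y=np.array([np.cos(az),np.sin(az),0]); xl=np.array([np.sin(az),-np.cos(az),0])
th=np.radians(45); Z=np.cos(th)*np.array([0,0,-1])+np.sin(th)*xl; X=np.cross(Y,Z); T=np.c_[X,Y,Z]
go(p+L*M[:,2],T)
E
```

```text
t 13.2 tcp [ 0.4184 -0.1087  0.3695] gp [0.4274 0.0003 0.2597] open 0.7157873685425862 F [-0.5  0.4 -3. ]
q [-0.61 -0.08  1.7   0.7   1.9  -0.42]
x [0.0587 0.7059 0.7058] y [ 0.9966 -0.0823 -0.0005] z [ 0.0577  0.7035 -0.7084]
t 13.2 tcp [ 0.4184 -0.1087  0.3695] gp [0.4274 0.0003 0.2597] open 0.7157873685425862 F [-0.5  0.4 -3. ]
q [-0.61 -0.08  1.7   0.7   1.9  -0.42]
x [0.0587 0.7059 0.7058] y [ 0.9966 -0.0823 -0.0005] z [ 0.0577  0.7035 -0.7084]
n 13 ang 90.38188054589615 d 0.0 tool-frame shift mm [0. 0. 0.] rotvec deg [ -0.045  -89.6238 -11.6812]
[18.6, -0.2, 1.1, -0.0, -6.89, -0.9]
[18.6, -0.2, 1.1, -0.0, -6.89, -0.9]
[18.6, -0.2, 1.1, -0.0, -6.89, -0.9]
[18.6, -0.2, 1.1, -0.0, -6.89, -0.9]
[18.6, -0.2, 1.1, -0.0, -6.89, -0.9]
[18.6, -0.2, 1.1, -0.0, -6.89, -0.9]
[18.6, -0.2, 1.1, -0.0, -6.89, -0.9]
[18.6, -0.2, 1.1, -0.0, -6.89, -0.9]
[18.6, -0.2, 1.1, -0.0, -6.89, -0.9]
[18.6, -0.2, 1.1, -0.0, -6.89, -0.9]
[18.6, -0.2, 1.1, -0.0, -6.89, -0.9]
[18.6, -0.2, 1.1, -0.0, -6.89, -0.9]
[18.6, -0.2, 1.1, -0.0, -6.89, -0.9]
TCP end [0.4163 0.1093 0.3693]
```

Call:
send_rows(series=[[50,18.6,-0.2,1.1,0,-6.89,-0.9],[50,18.6,-0.2,1.1,0,-6.89,-0.9],[50,18.6,-0.2,1.1,0,-6.89,-0.9],[50,18.6,-0.2,1.1,0,-6.89,-0.9],[50,18.6,-0.2,1.1,0,-6.89,-0.9],[50,18.6,-0.2,1.1,0,-6.89,-0.9],[50,18.6,-0.2,1.1,0,-6.89,-0.9],[50,18.6,-0.2,1.1,0,-6.89,-0.9],[50,18.6,-0.2,1.1,0,-6.89,-0.9],[50,18.6,-0.2,1.1,0,-6.89,-0.9],[50,18.6,-0.2,1.1,0,-6.89,-0.9],[50,18.6,-0.2,1.1,0,-6.89,-0.9]])

```text
time_s: 14.2
tcp_pos: [0.4165, 0.0965, 0.3794]
tool_rot: [0.637, 0.698, -0.219, 0.244]
wrist_force: [-0.0, -0.9, -2.7]
opening: 0.711
```

Call:
send_rows(series=[[50,18.6,-0.2,1.1,0,-6.89,-0.9],[50,0,0,0,0,0,0],[50,0,0,0,0,0,0],[50,0,0,0,0,0,0]])

```text
time_s: 14.53
tcp_pos: [0.4158, 0.1089, 0.3692]
tool_rot: [0.619, 0.687, -0.256, 0.282]
wrist_force: [-0.4, 0.1, -2.1]
opening: 0.714
```

```bash
cat >> h.py <<'E'
def target(azd=5.8,thd=45):
    az=np.radians(azd); Y=np.array([np.cos(az),np.sin(az),0]); xl=np.array([np.sin(az),-np.cos(az),0])
    th=np.radians(thd); Z=np.cos(th)*np.array([0,0,-1])+np.sin(th)*xl; return np.c_[np.cross(Y,Z),Y,Z],Y,xl
E
python3 - <<'E'
from h import *
T,Y,xl=target()
# gp in keeper: x=-11, y=0, z=+30 ; lower at (.594,-.2835)
g=np.array([.594,-.2835,0])-.011*xl; g[2]=.270
print(g); go(g,T)
E
```

```text
[ 0.5929 -0.2726  0.27  ]
t 14.5333 tcp [0.4158 0.1089 0.3692] gp [0.4266 0.0003 0.2592] open 0.7142263304953482 F [-0.4  0.1 -2.1]
q [ 0.36 -0.09  1.7  -0.76  1.72  0.22]
x [-0.0747  0.7058 -0.7044] y [ 0.9948  0.1018 -0.0034] z [ 0.0693 -0.701  -0.7098]
n 11 ang 0.29606016360288845 d 0.3196989189940242 tool-frame shift mm [-212.6126  137.6475  195.0806] rotvec deg [-0.1089 -0.2162  0.1705]
[-19.3, 12.5, 17.7, -0.01, -0.02, 0.02]
[-19.3, 12.5, 17.7, -0.01, -0.02, 0.02]
[-19.3, 12.5, 17.8, -0.01, -0.02, 0.02]
[-19.2, 12.5, 17.8, -0.01, -0.02, 0.02]
[-19.2, 12.5, 17.8, -0.01, -0.02, 0.02]
[-19.2, 12.5, 17.8, -0.01, -0.02, 0.02]
[-19.2, 12.5, 17.8, -0.01, -0.02, 0.02]
[-19.2, 12.5, 17.8, -0.01, -0.02, 0.02]
[-19.2, 12.5, 17.8, -0.01, -0.02, 0.02]
[-19.2, 12.5, 17.8, -0.01, -0.02, 0.02]
[-19.2, 12.5, 17.8, -0.01, -0.02, 0.02]
TCP end [ 0.5818 -0.1635  0.3796]
```

Call:
send_rows(series=[[50,-19.3,12.5,17.7,0,0,0],[50,-19.3,12.5,17.7,0,0,0],[50,-19.3,12.5,17.7,0,0,0],[50,-19.3,12.5,17.7,0,0,0],[50,-19.3,12.5,17.7,0,0,0],[50,-19.3,12.5,17.7,0,0,0],[50,-19.3,12.5,17.7,0,0,0],[50,-19.3,12.5,17.7,0,0,0],[50,-19.3,12.5,17.7,0,0,0],[50,-19.3,12.5,17.7,0,0,0],[50,-19.6,12.6,18,0,0,0],[50,0,0,0,0,0,0]])

```text
time_s: 15.53
tcp_pos: [0.5826, -0.1695, 0.3834]
tool_rot: [0.622, 0.684, -0.256, 0.284]
wrist_force: [-1.4, 0.4, -0.8]
opening: 0.715
```

Call:
send_rows(series=[[50,0,0,0,0,0,0],[50,0,0,0,0,0,0],[50,0,0,0,0,0,0]])

```text
time_s: 15.78
tcp_pos: [0.5814, -0.1636, 0.3828]
tool_rot: [0.62, 0.686, -0.255, 0.283]
wrist_force: [-1.0, 0.2, -2.3]
opening: 0.705
```

```bash
python3 - <<'E'
from h import *
p,M=show(); g=p+L*M[:,2]
c=snap('wrist','w5.png'); t=snap('side','s5.png')
T,Y,xl=target()
def pr(c,tag):
    o=g+.011*xl-np.array([0,0,.030])
    for n,k in {'footFL':(-15,-31,-56),'footFR':(-15,31,-56),'footBR':(15,31,-56),'footBL':(15,-31,-56),'capFL':(-15,-31,56),'capFR':(-15,31,56)}.items():
        P=o+xl*k[0]/1e3+Y*k[1]/1e3+np.array([0,0,k[2]/1e3]); print(tag,n,proj(c,P).round(1))
    for n,k in {'lowFL':(-15,-31,60),'lowFR':(-15,31,60),'lowBL':(15,-31,60),'lowBR':(15,31,60)}.items():
        P=np.array([.594,-.2835,.008])+xl*k[0]/1e3+Y*k[1]/1e3+np.array([0,0,k[2]/1e3]); print(tag,n,proj(c,P).round(1))
pr(c,'w');pr(t,'s')
u,v=proj(t,[.594,-.2835,.12]).astype(int); print(u,v); x0,y0=u-50,v-70
k=cv2.imread('pics/s5.png')[y0:y0+150,x0:x0+100]; k=cv2.convertScaleAbs(cv2.resize(k,None,fx=4,fy=4,interpolation=cv2.INTER_CUBIC),alpha=1.4)
ww=cv2.resize(cv2.imread('pics/w5.png')[120:480,180:480],(400,480)); ww=np.vstack([ww,np.zeros((120,400,3),'uint8')]); print('side crop at',x0,y0)
cv2.imwrite('pics/c5.png',np.hstack([k,ww]))
E
```

```text
t 15.7833 tcp [ 0.5814 -0.1636  0.3828] gp [ 0.5925 -0.2723  0.2728] open 0.7054518754754717 F [-1.   0.2 -2.3]
q [-0.2   0.16  1.42 -0.76  1.35 -0.21]
x [-0.0712  0.7059 -0.7047] y [0.9949 0.101  0.0006] z [ 0.0716 -0.7011 -0.7095]
w footFL [261.7 160.2]
w footFR [379.2 160.3]
w footBR [371.5 193.4]
w footBL [269.3 193.3]
w capFL [237.6 393.2]
w capFR [403.2 393.3]
w lowFL [276.2  26.5]
w lowFR [365.9  26.6]
w lowBL [280.6  66.3]
w lowBR [361.2  66.4]
s footFL [409.4 317.6]
s footFR [436.8 298.4]
s footBR [449.6 310.8]
s footBL [422.1 330.8]
s capFL [418.6 279. ]
s capFR [448.8 258.7]
s lowFL [401.9 350.6]
s lowFR [426.7 332.4]
s lowBL [413.2 362.9]
s lowBR [438.1 344.2]
424 333
side crop at 374 263
```

View pics/c5.png

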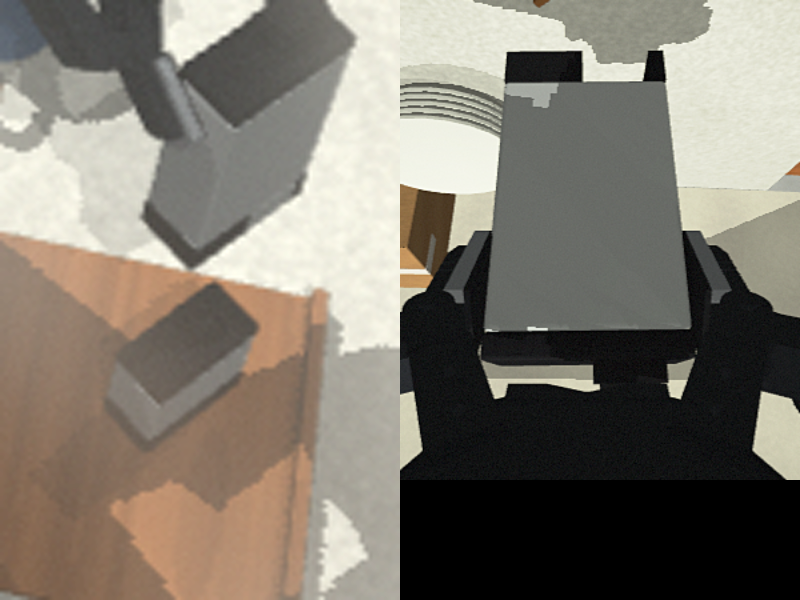

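The side crop shows the upright keeper with its foot's back corner at (192,268), above the short keeper's cap corner at (152,405). Both match my projection to about 1–2 mm. The wrist crop shows the notch at the right (580–645), above the ridge side, and the keeper straight to about 1°. I'm descending to just above the ridge.

Call:
send_rows(series=[[50,9.3,0.7,10.7,0,0,0],[50,12,0,12,0,0,0],[50,14,0,14,0,0,0],[50,14,0,14,0,0,0],[50,12,0,12,0,0,0],[50,7,0,7.3,0,0,0],[50,5,0,5,0,0,0],[50,0,0,0,0,0,0],[50,0,0,0,0,0,0],[50,0,0,0,0,0,0]])

```text
time_s: 16.72
tcp_pos: [0.5833, -0.1645, 0.2791]
tool_rot: [0.62, 0.686, -0.255, 0.284]
wrist_force: [0.1, 0.9, -1.5]
opening: 0.709
```

```bash
python3 - <<'E'
from h import *
p,M=show(); g=p+L*M[:,2]
t=snap('side','s6.png')
T,Y,xl=target()
k0=np.array([.594,-.2835,.008]); o=g+.011*xl-np.array([0,0,.0315]); print('foot z',o[2]-.056,'rel',(o-k0)@xl,(o-k0)@Y)
x0,y0=374,263
for n,b,z in [('foot',o,-.056),('low',k0,.060)]:
    for k in [(-15,-31),(15,-31),(15,31),(-15,31)]:
        print(n,k,((proj(t,b+xl*k[0]/1e3+Y*k[1]/1e3+np.array([0,0,z]))-[x0,y0])*6).round())
k=cv2.imread('pics/s6.png')[y0:y0+130-30,x0:x0+100]; cv2.imwrite('pics/c6.png',cv2.convertScaleAbs(cv2.resize(cv2.imread('pics/s6.png')[y0:y0+100+30-30,x0:x0+100],None,fx=6,fy=6,interpolation=cv2.INTER_CUBIC),alpha=1.5))
E
```

```text
t 16.7167 tcp [ 0.5833 -0.1645  0.2791] gp [ 0.5948 -0.2734  0.1694] open 0.70856311850807 F [ 0.1  0.9 -1.5]
q [-0.2   0.24  1.55 -0.8   1.21 -0.06]
x [-0.0703  0.7045 -0.7062] y [0.9948 0.102  0.0026] z [ 0.0739 -0.7023 -0.708 ]
foot z 0.0818737600459509 rel 0.0010011894457869048 0.0018047786814896745
foot (-15, -31) [179. 504.]
foot (15, -31) [248. 578.]
foot (15, 31) [399. 465.]
foot (-15, 31) [330. 394.]
low (-15, -31) [168. 525.]
low (15, -31) [235. 600.]
low (15, 31) [385. 487.]
low (-15, 31) [316. 417.]
```

View pics/c6.png

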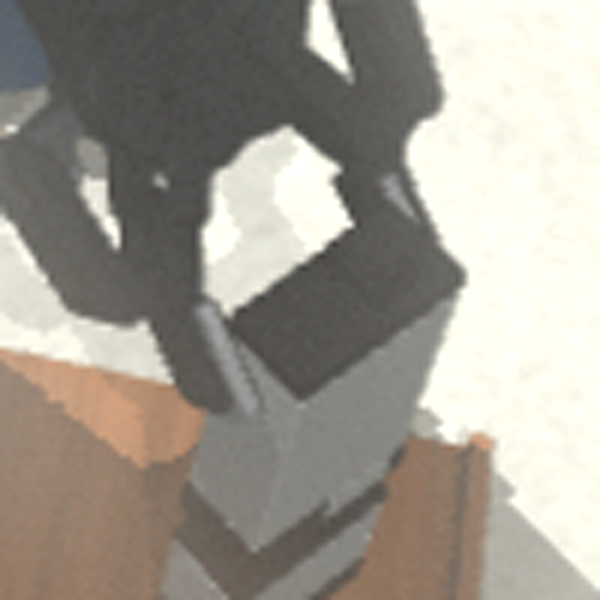

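The crop shows the keeper's foot directly over the cap, about 14 px (2–3 mm) off at most. Lowering slowly while watching the wrist force.

Call:
send_rows(series=[[50,0,-1,0,0,0,0],[50,1.4,0,1.4,0,0,0],[50,1.4,0,1.4,0,0,0],[50,1.1,0,1.1,0,0,0],[50,1.1,0,1.1,0,0,0],[50,0.8,0,0.8,0,0,0],[50,0,0,0,0,0,0],[50,0,0,0,0,0,0]])

```text
time_s: 17.43
tcp_pos: [0.5818, -0.1645, 0.2692]
tool_rot: [0.619, 0.686, -0.256, 0.283]
wrist_force: [0.5, -0.1, -2.3]
opening: 0.71
```

Call:
send_rows(series=[[50,0.7,0,0.7,0,0,0],[50,0.7,0,0.7,0,0,0],[50,0.7,0,0.7,0,0,0],[50,0,0,0,0,0,0]])

```text
time_s: 17.77
tcp_pos: [0.5818, -0.1644, 0.2661]
tool_rot: [0.62, 0.686, -0.256, 0.283]
wrist_force: [0.0, 0.2, -1.3]
opening: 0.716
```

Call:
send_rows(series=[[50,0.7,0,0.7,0,0,0],[50,0.5,0,0.5,0,0,0],[50,0,0,0,0,0,0]])

```text
time_s: 18.02
tcp_pos: [0.5819, -0.1645, 0.2654]
tool_rot: [0.62, 0.686, -0.256, 0.284]
wrist_force: [-0.7, 0.7, -0.2]
opening: 0.71
```

Call:
send_rows(series=[[50,0.5,0,0.5,0,0,0],[50,0.5,0,0.5,0,0,0],[50,0,0,0,0,0,0]])

```text
time_s: 18.27
tcp_pos: [0.5821, -0.1646, 0.2652]
tool_rot: [0.62, 0.685, -0.256, 0.285]
wrist_force: [-2.7, 2.3, 5.6]
opening: 0.716
```

Contact of about 8 N came at an estimated foot height of 68 mm, which is the home height (9 mm lower than a missed ridge). Letting go and backing off along the tool axis.

Call:
send_rows(series=[[50,-0.4,0,-0.4,0,0,0],[64,0,0,0,0,0,0],[68,0,0,0,0,0,0],[72,0,0,0,0,0,0],[76,0,0,0,0,0,0],[76,0,0,0,0,0,0],[76,0,0,0,0,0,0],[76,0,0,0,0,0,0],[76,0,0,0,0,0,0]])

```text
time_s: 19.02
tcp_pos: [0.5819, -0.1645, 0.2639]
tool_rot: [0.62, 0.686, -0.256, 0.283]
wrist_force: [0.1, 0.0, -0.1]
opening: 0.896
```

Call:
send_rows(series=[[76,0,0,-4,0,0,0],[76,0,0,-8,0,0,0],[76,0,0,-15,0,0,0],[76,0,0,-20,0,0,0],[76,0,0,-25,0,0,0],[76,0,0,-30,0,0,0],[76,0,0,-30,0,0,0],[76,0,0,-20,0,0,0],[76,0,0,0,0,0,0],[76,0,0,0,0,0,0]])

```text
time_s: 19.85
tcp_pos: [0.571, -0.0568, 0.3735]
tool_rot: [0.619, 0.686, -0.254, 0.285]
wrist_force: [0.3, -1.1, -0.9]
opening: 0.889
```

```bash
python3 - <<'E'
from h import *
p,M=show()
c=snap('wrist','w7.png'); t=snap('side','s7.png')
T,Y,xl=target(); k0=np.array([.594,-.2835,.008])
for tag,cc,off,s in [('w',c,(0,0),1),('s',t,(374,263),4)]:
  for n,z in [('cap',.172),('foot',.060)]:
    for k in [(-15,-31),(15,-31),(15,31),(-15,31)]:
        print(tag,n,k,((proj(cc,k0+xl*k[0]/1e3+Y*k[1]/1e3+np.array([0,0,z]))-off)*s).round())
  for l in ['keeper','lower']:
    for d in find_in({'w':'wrist','s':'side'}[tag],l)[:1]: print(l,d['confidence'],w(cc,d['at']))
k=cv2.resize(cv2.imread('pics/s7.png')[263:413,374:474],None,fx=4,fy=4,interpolation=cv2.INTER_CUBIC)
a=cv2.imread('pics/w7.png'); u,v=proj(c,k0+[0,0,.1]).astype(int); print(u,v)
y0=max(0,v-150);x0=max(0,u-100);a=a[y0:y0+300,x0:x0+200]; print('wcrop',x0,y0,'x2')
a=cv2.resize(a,(400,600)) if a.shape[:2]==(300,200) else cv2.resize(a,(400,600))
cv2.imwrite('pics/c7.png',cv2.convertScaleAbs(np.hstack([k,a]),alpha=1.4))
E
```

```text
t 19.85 tcp [ 0.571  -0.0568  0.3735] gp [ 0.5827 -0.1655  0.2636] open 0.8886843014436389 F [ 0.3 -1.1 -0.9]
q [-0.01  0.14  1.46 -0.78  1.46 -0.06]
x [-0.0708  0.7051 -0.7055] y [0.9946 0.1036 0.0038] z [ 0.0758 -0.7015 -0.7087]
w cap (-15, -31) [280. 252.]
w cap (15, -31) [284. 266.]
w cap (15, 31) [354. 266.]
w cap (-15, 31) [357. 252.]
w foot (-15, -31) [286. 146.]
w foot (15, -31) [289. 166.]
w foot (15, 31) [349. 166.]
w foot (-15, 31) [351. 146.]
keeper 0.83 [ 0.596  -0.2661  0.1383]
lower 0.81 [ 0.5965 -0.2714  0.0459]
s cap (-15, -31) [141. 227.]
s cap (15, -31) [191. 279.]
s cap (15, 31) [301. 200.]
s cap (-15, 31) [250. 150.]
s foot (-15, -31) [112. 350.]
s foot (15, -31) [157. 400.]
s foot (15, 31) [257. 325.]
s foot (-15, 31) [211. 278.]
keeper 0.72 [ 0.5825 -0.2946  0.156 ]
lower 0.94 [ 0.5723 -0.2936  0.0416]
318 189
wcrop 218 39 x2
```

View pics/c7.png

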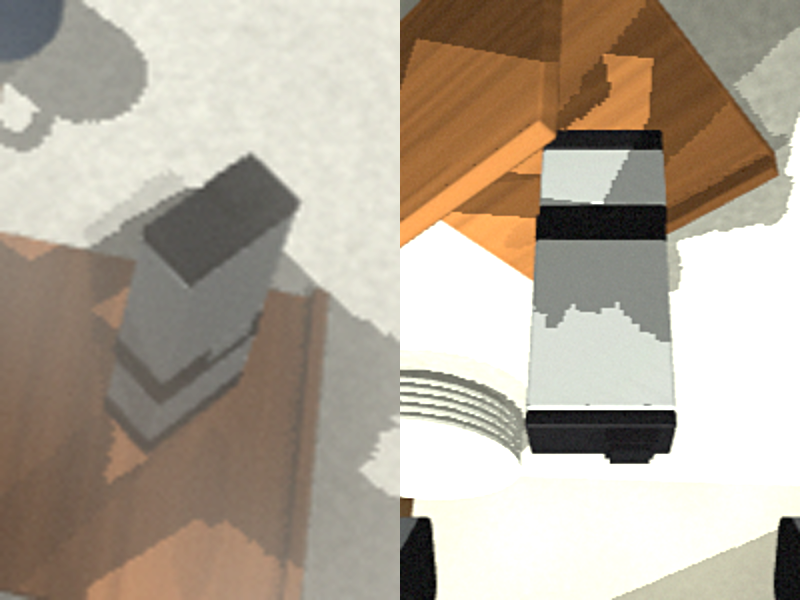

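The short keeper and stacked keeper show flush in both crops with no gap at the seam. The side-view cap corners at (190,285), (300,203) and (250,153) match the home prediction of (191,279), (301,200) and (250,150). Riding 9 mm high would put them about 13 px higher. Handing in.

```bash
python3 - <<'E'
from h import *
t=snap('top')
for l in ['mug','tape','jar','spare']:
    for d in find_in('top',l)[:1]: print(l,w(t,d['at']))
print(ctrl.job_done())
E
```

```text
mug [ 0.6854 -0.0575  0.0794]
tape [ 0.41   -0.1644  0.0427]
spare [0.5388 0.3661 0.0348]
the job is handed in; nothing more can be done
None
```

I lifted the notched keeper out of the carton, laid it flat on the open table and let go. I took a new hold tilted 45°, stood it upright and lowered it onto the short keeper. I let go and handed the job in at about 20 s of the 61 s allowed; no verdict was reported.

**Fit:** the wrist force showed contact of about 8 N when the foot was at an estimated height of 68 mm, the home height. After release, the cap corners in the side view matched the home position to about 2 px. That is about 3 px lower than riding 9 mm high would look. The wrist view showed the stack upright with no gap.

**Other things:** the last top-view check found the tape roll and the un-notched keeper within about 5 mm of where they started.

**Not confirmed:** in that same check the mug came out about 30 mm from its first reading, at the fail limit, and the jar was not found. The arm was probably blocking the view of both. No contact with either was planned and the wrist force showed none, but I did not confirm either position.

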